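# Blow out a lidded jar with a two-stage blow gun

## Robot

A 6-joint arm with a two-finger parallel gripper is mounted at the origin on the work surface. World frame = base frame: x ahead of the robot, y to its left, z up, the work surface at z = 0. Lengths are in m, angles in rad, forces in N, time in s.
With the tool pointing down it reaches from about 0.25 to 0.725 m from the base axis. Payload 9.7 kg.
Tool frame: the origin (TCP) lies midway between the tips of the shut fingers; the grasp point (between the pads) lies 19 mm behind it; z points along the fingers, y is the direction in which the jaws open and shut (so a half turn about z gives the same grasp; the last joint's range is limited). The gripper opens to 85 mm and grips with 20 to 120 N. Pads are 22 mm wide; open, the fingers measure 114 mm over their backs; the gripper's body (76 mm by 85 mm) begins 54 mm behind the grasp point. The pads swing forward as they close: fully open they stand 13 mm farther back than shut.
Start: joints at [0, 0.087, 0.176, 1.66, 0, 1.571], TCP at [0.55, -0, 0.231] pointing down, gripper open.
Joint ranges: [-3.13, 3.13], [-0.85, 1.81], [-1.15, 1.24], [-2.2, 2.28], [-1.44, 1.52], [-3.14, 3.14]. Speed limits (rad/s): [2.22, 2.22, 2.57, 3.14, 3.14, 3.14].

## Interface

Orientations are given as a rotation vector (axis times angle).
In Python, from plant import ctrl, eyes, order, recognise gives the robot as it stands.
- The arm moves only by the tool servo_tool, never from a script. Its argument "plan" is a list of rows, each a list of 3 entries, a list of its own where there are three numbers: the gripper's target within -1 to 1 (fully open at 1, half-way at 0, shut at -1), then the shift along the tool's x, y, z in mm, then the turn about the tool's z in degrees. A call has 1 to 10 rows; each row is the pose to reach, as a shift and turn from the pose commanded when the call began, along the tool's axes at that moment; what a row does not reach only later rows make up. A row lasts 1/12 s, in which the tool goes at most 41.7 mm and 7.16 degrees, less where a joint would pass 70% of its speed; a pose out of reach is approached as far as the arm can. A call with a gripper value outside its range is refused whole. The fingers move at their own pace and stop on an object; "grip_force" is the grip in N (left out, the last holds). Time passes only in rows, so rows that repeat a pose let the fingers close. It gives the time, the measured TCP pose, the force and the opening at its end, in the units of the state.
- ctrl.state(): the state, without advancing time (a new reading comes with each control period).
- eyes.read_camera(name): name is "scene" or "side" or "wrist"; returns a dict with "color" (400x640x3 uint8, blue, green, red), "intrinsics" (3x3 intrinsics, pixels), "pose" (4x4, takes a point from camera to world coordinates); the wrist camera has in their place "T_tool_cam" (4x4, takes a point from camera to tool coordinates, whose origin is the TCP and whose axes are the flange's). Camera axes: x right, y down, z forward; pixel columns grow to the right and rows downward; lengths in m; the calibration is good to about 2 mm. A picture is of the moment at which its call begins: read the wrist's pose just before it. There is no depth.
- order.sign_off(): hands the job in, once; it reports no verdict.
Trained networks look in a picture, given as the dict that the camera call returned (one of the last four; its "shot" number tells which), for a name from the list of things; names that differ only in an ending like _2 or _b are one class to them, and where a whole thing is asked for, a point or a joint stands for the part that bears it (a point fixed in the world has none). Each returns a list of dicts, best first, with "p" (0 to 1); they miss things now and then, are a little off and sometimes report something else, mostly with a low value. They report only what shows in the picture. A call takes as long as a camera call.
- recognise(picture, name): "position" ([x, y, z] in m, in world coordinates, good to about 4 mm: the middle of the surface that is visible of it).
The state is a dict: "time_s": time; "joint_positions": joint angles; "qd": joint speeds; "effort": joint torques, N m; "eef_pos": TCP position; "eef_rot": TCP orientation; "ft_force": force on the tool from outside, world axes, zero at the start; "ft_torque": the same for the moment, N m; "width": opening from 0.0 (shut) to 1.0 (fully open).
Only numpy, scipy, OpenCV 4.12 (cv2) and the standard library are available. Lean on these libraries where they do the work, as an engineer would, in place of code of your own. Each camera call takes 0.05 s, during which the arm holds its last target.

## Task

Blow the grinding grit out of the lidded jar that stands in front of the bench-mounted blow gun. Lift the loose lid off the jar and set it down gently, right way up, on the wooden ware board beside the bowl there, then squeeze the gun's lever past its first-stage pressure point right down into the second stage, keep the full blast on for about a second and let the lever spring back. Leave the jar standing where it is and do not disturb the other ware and tools.

Things in the scene. Friction and masses are not known exactly. Their poses are not given: they have to be found in the camera images.
- stand: Bench stand, bolted down: dark base plate 200 x 110 x 14 mm (x -130 to +70), column and rear supply pipe carrying a level blow gun (black grip, aluminium head, thin tube bent down at the front). Gun axis 160 mm up; nothing but the lever is above 200 mm. Origin on the bench under the gun, +x the way the nozzle points, z up. Nozzle tip at (130, 0, 134) mm, aimed down at the jar's mouth.
- lever (a joint): The gun's squeeze lever: steel strip over the grip, hinged at its front, free end up 0.24 rad at rest. rad: 0 released, 0.10 first-stage pressure point, second stage open beyond 0.17, stop at 0.22. Pressing the pad straight down takes 3 N to start, 5 N just before the pressure point, a step to 9 to 10 N to pass it, about 13 N to reach the stop. A spring returns it to 0. Axle along y at stand (45, 0, 190) mm.
- lever_pad (a point): Middle of the upper face of the black ribbed pad (38 mm along the lever, 28 mm across) at the lever's free rear end, 100 mm from the axle; moves with the lever. In the stand's frame (-51, 0, 219) mm when released and (-55, 0, 197) mm at the stop: 22 mm of travel, the pressure point after about 10 mm.
- jar: Squat open green-glazed stoneware jar, 122 mm across, 85 mm high, mouth 86 mm wide, 0.55 kg, standing loose on the bench in front of the nozzle, about 215 mm along the stand's +x from its origin. Origin: centre of its underside; z up.
- lid: The jar's loose round lid, same glaze, 106 mm across, 49 mm high, about 0.18 kg: below, a flange (74 mm across, 8 mm deep) that sits in the jar's mouth with 6 mm play; above, a low dome and a knob (32 mm across from 34 to 45 mm above the origin, neck 22 mm). Origin: centre of the flange's underside, on which it rests when set down; z up. On the jar it is 77 mm above the bench.
- lid_knob (a point): Centre of the lid's knob, 39.5 mm above the lid's origin: the height to grip it.
- board: Wooden ware board fixed on the bench, 270 x 160 x 18 mm, left or right of the stand (a fixed grey tool tray of the same outline lies on the other side). Origin: centre of its underside; x along its 270 mm, away from the robot; top at 18 mm. The tea bowl stands near its +x end, the rest is free: a good spot for the lid's centre is x = -60 mm, y = 0.
- teabowl: Small white bowl, 90 mm across, 55 mm high, standing on the board at about x = +78 mm; not to be disturbed. Origin: centre of its underside.
- stone: Dark grey rubbing stone, 130 x 50 x 28 mm, lying beside the stand on the robot's side; not to be disturbed. Origin: centre of its underside, x along it.
- brush: Brush with a wooden handle, 190 mm long, lying beside the stand on its far side; not to be disturbed.
- tall_jar: Tall dark closed jar, 92 mm across, 150 mm high, on the far side of the bench; not to be disturbed. Origin: centre of its underside.

How it is judged:
By the outcome, as a careful person would: the job done as asked, in the order asked, and still so for the second after the job is handed in, with the robot touching nothing.
It also fails if it takes over 61 s, if anything falls off the work surface, if the arm or the gripper's body presses on something with over 40 N, if the wrist force passes 120 N, or if a joint passes its speed limit or range.

## Working session

There is one attempt and no reset: what is moved stays moved. The work goes in short steps, Python scripts to look and compute and a tool call to move; the robot and the scene stay as the last step left them, time stands still between calls to the robot, and variables do not carry over. Pictures are saved under pics/ and viewed, and the job is handed in when it is done.

Besides the shell and the picture viewer there is one more tool, called after ">>>" by a JSON object that holds its "fn" and its "kwargs", one argument or row to a line. servo_tool: Moves the arm, as the interface text tells. Its arguments: {"type":"object","properties":{"plan":{"type":"array"},"grip_force":{"type":"number"}},"required":["plan"]}

```bash
mkdir -p pics; python3 - <<'E'
from plant import ctrl, eyes, order, recognise
import cv2,numpy as np
s=ctrl.state(); print(s['time_s'],s['eef_pos'],s['eef_rot'],s['width'])
for c in ['scene','side']:
    p=eyes.read_camera(c); cv2.imwrite(f'pics/{c}0.png',p['color']); print(c,np.round(p['pose'],3).tolist(),p['intrinsics'].tolist() if hasattr(p['intrinsics'],'tolist') else p['intrinsics'])
    for n in ['stand','lever','lever_pad','jar','lid','lid_knob','board','teabowl','stone','brush','tall_jar']:
        r=recognise(p,n); print(n,[(np.round(q['position'],3).tolist(),round(q['p'],2)) for q in r[:2]])
print(ctrl.state()['time_s'])
E
```

```text
0.0 [5.49750899e-01 1.16565076e-05 2.30554075e-01] [-2.22070967e+00 -2.22076235e+00  1.55095009e-03] 1.0032956442597438
scene [[-0.609, 0.445, -0.657, 1.167], [0.793, 0.344, -0.502, 0.453], [0.003, -0.826, -0.563, 0.658], [0.0, 0.0, 0.0, 1.0]] [[364.0040188186625, 0.0, 317.7565906681153], [0.0, 364.0040188186625, 202.65589715205954], [0.0, 0.0, 1.0]]
stand [([0.522, -0.104, 0.041], 0.68)]
lever [([0.52, -0.119, 0.208], 0.58)]
lever_pad [([0.521, -0.12, 0.205], 0.72)]
jar [([0.554, 0.147, 0.058], 0.57)]
lid [([0.524, 0.132, 0.096], 0.73), ([0.57, 0.35, 0.058], 0.22)]
lid_knob [([0.519, 0.141, 0.095], 0.87), ([0.423, -0.093, 0.026], 0.34)]
board [([0.529, 0.38, 0.019], 0.86)]
teabowl [([0.572, 0.349, 0.054], 0.69)]
stone [([0.426, -0.094, 0.024], 0.71)]
brush [([0.642, -0.057, 0.02], 0.94)]
tall_jar [([0.792, -0.067, 0.093], 0.82), ([0.528, 0.38, 0.015], 0.23)]
side [[0.965, -0.144, 0.22, 0.32], [-0.263, -0.532, 0.805, -0.983], [0.001, -0.834, -0.551, 0.807], [0.0, 0.0, 0.0, 1.0]] [[450.9764811740415, 0.0, 328.39282343800056], [0.0, 450.9764811740415, 203.7252128369416], [0.0, 0.0, 1.0]]
stand [([0.506, -0.152, 0.021], 0.82)]
lever [([0.512, -0.131, 0.217], 0.45)]
lever_pad [([0.512, -0.126, 0.218], 0.53)]
jar [([0.48, 0.082, 0.055], 0.67)]
lid [([0.498, 0.113, 0.1], 0.92)]
lid_knob [([0.494, 0.113, 0.098], 0.92), ([0.512, -0.131, 0.217], 0.21)]
board [([0.497, 0.115, 0.097], 0.64), ([0.478, 0.339, 0.021], 0.57)]
teabowl [([0.593, 0.339, 0.056], 0.54), ([0.754, -0.121, 0.095], 0.47)]
stone [([0.408, -0.138, 0.032], 0.92), ([0.632, -0.073, 0.018], 0.62)]
brush [([0.632, -0.074, 0.022], 0.7), ([0.754, -0.122, 0.093], 0.48)]
tall_jar [([0.758, -0.121, 0.095], 0.91)]
1.2
```

View pictures.

View pics/scene0.png

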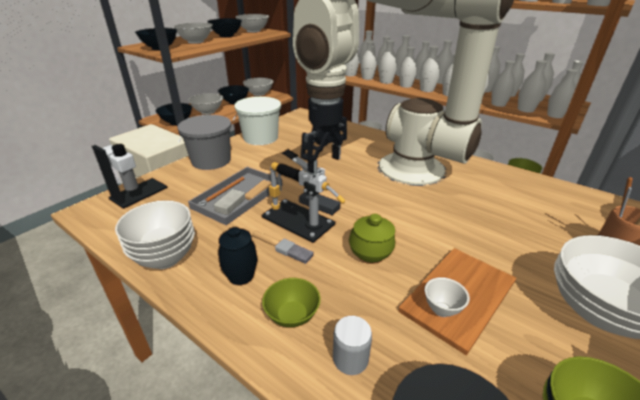

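View pics/side0.png

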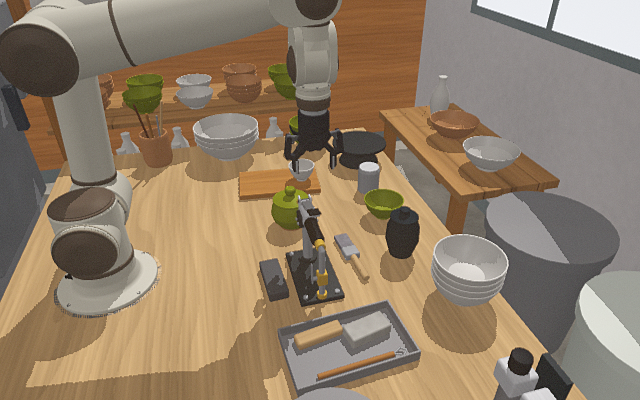

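```bash
cat > h.py <<'E'
from plant import ctrl, eyes, order, recognise
import cv2,numpy as np
from scipy.spatial.transform import Rotation as R
def proj(p,X,T=None):
    T=np.array(p['pose'] if T is None else T); K=np.array(p['intrinsics'])
    c=(np.asarray(X)-T[:3,3])@T[:3,:3]; u=c@K.T; return u[...,:2]/u[...,2:]
def Ttool():
    s=ctrl.state(); T=np.eye(4); T[:3,:3]=R.from_rotvec(s['eef_rot']).as_matrix(); T[:3,3]=s['eef_pos']; return T,s
E
python3 - <<'E'
from h import *
s=ctrl.state()
for c in ['scene','side']:
    p=eyes.read_camera(c); im=p['color'].copy()
    for X,col in [((0,0,0),(0,0,255)),(s['eef_pos'],(255,0,255))]:
        u=proj(p,X); print(c,u); cv2.circle(im,tuple(int(v) for v in u),3,col,-1)
    a=np.linspace(0,6.28,40)
    for u in proj(p,np.c_[.1*np.cos(a),.1*np.sin(a),0*a]): cv2.circle(im,tuple(int(v) for v in u),1,(255,0,0),-1)
    cv2.imwrite(f'pics/{c}1.png',im)
Tt,s=Ttool(); p=eyes.read_camera('wrist'); cv2.imwrite('pics/w0.png',p['color']); print(np.round(p['T_tool_cam'],3).tolist()); print(p['intrinsics'])
for n in ['lid','lid_knob','lever_pad','stand','board','stone','jar','brush','teabowl']:
    r=recognise(p,n); print(n,[(np.round(q['position'],3).tolist(),round(q['p'],2)) for q in r[:2]])
E
```

```text
scene [410.96034239 167.40597141]
scene [324.09751272 170.0155568 ]
side [108.75073739 279.56826617]
side [314.0954072  174.15348688]
[[0.002, -0.965, -0.262, 0.066], [1.0, 0.002, -0.0, -0.0], [0.001, -0.262, 0.965, -0.142], [0.0, 0.0, 0.0, 1.0]]
[[311.78892827   0.         322.16923189]
 [  0.         311.78892827 202.7059556 ]
 [  0.           0.           1.        ]]
lid [([0.512, 0.118, 0.094], 0.86), ([0.63, -0.051, 0.014], 0.33)]
lid_knob [([0.507, 0.117, 0.099], 0.7)]
lever_pad [([0.51, -0.061, 0.195], 0.68)]
stand [([0.523, -0.054, 0.076], 0.88)]
board []
stone [([0.419, -0.081, 0.028], 0.75)]
jar [([0.54, 0.082, 0.068], 0.8)]
brush [([0.63, -0.051, 0.018], 0.7), ([0.42, -0.08, 0.027], 0.49)]
teabowl []
```

```bash
cd pics; python3 -c "
import cv2,numpy as np
a=cv2.imread('scene1.png');b=cv2.imread('side1.png')
cv2.imwrite('c1.png',np.hstack([cv2.resize(a[50:250,220:500],None,fx=1.4,fy=1.4),cv2.resize(b[100:300,20:300],None,fx=1.4,fy=1.4)]))"
```

```text
(no output)
```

View pics/c1.png

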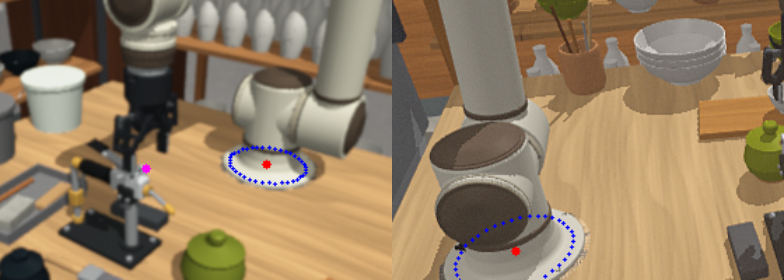

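View pics/w0.png

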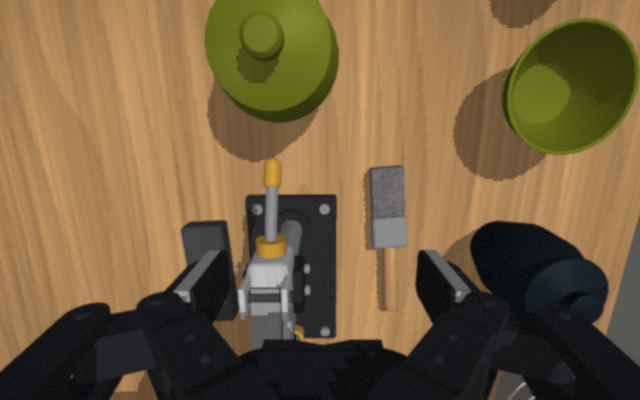

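```bash
cat >> h.py <<'E'
def back(K,T,uv,z):
    K=np.array(K); d=T[:3,:3]@np.linalg.solve(K,[uv[0],uv[1],1]); o=T[:3,3]; return o+d*(z-o[2])/d[2]
E
python3 - <<'E'
from h import *
Tt,s=Ttool(); p=eyes.read_camera('wrist'); T=Tt@np.array(p['T_tool_cam']); K=p['intrinsics']
w=dict(plateL=((246,195),.014),plateR=((337,195),.014),plateRB=((336,337),.014),nozzle=((272,158),.134),knobtop=((261,34),.126),lidrimbot=((277,121),.09),bs=((388,166),.01),stoneTL=((183,223),.028),stoneTR=((228,221),.028))
W={}
for k,(uv,z) in w.items(): W[k]=back(K,T,uv,z); print(k,np.round(W[k],3))
print('width',np.linalg.norm(W['plateL']-W['plateR']),np.linalg.norm(W['stoneTL']-W['stoneTR']))
for c in ['scene','side']:
    q=eyes.read_camera(c); im=cv2.resize(q['color'],None,fx=2,fy=2)
    for k in W:
        u=proj(q,W[k]); print(c,k,np.round(u)); cv2.circle(im,tuple(int(v*2) for v in u),3,(0,0,255),-1)
    a=(slice(240,560),slice(440,840))
    cv2.imwrite(f'pics/{c}2.png',cv2.resize(im[a],None,fx=1.8,fy=1.8))
E
```

```text
plateL [ 0.459 -0.023  0.014]
plateR [ 0.567 -0.022  0.014]
plateRB [ 0.569 -0.22   0.014]
nozzle [0.511 0.036 0.134]
knobtop [0.506 0.124 0.126]
lidrimbot [0.51  0.063 0.09 ]
bs [0.627 0.012 0.01 ]
stoneTL [ 0.387 -0.053  0.028]
stoneTR [ 0.44  -0.05   0.028]
width 0.10794838044184335 0.05284803229988969
scene plateL [335. 221.]
scene plateR [313. 240.]
scene plateRB [261. 214.]
scene nozzle [344. 202.]
scene knobtop [374. 215.]
scene lidrimbot [352. 219.]
scene bs [309. 258.]
scene stoneTL [341. 202.]
scene stoneTR [332. 210.]
side plateL [285. 251.]
side plateR [323. 245.]
side plateRB [344. 293.]
side nozzle [298. 201.]
side knobtop [290. 187.]
side lidrimbot [296. 209.]
side bs [340. 235.]
side stoneTL [260. 259.]
side stoneTR [280. 255.]
```

View pics/scene2.png

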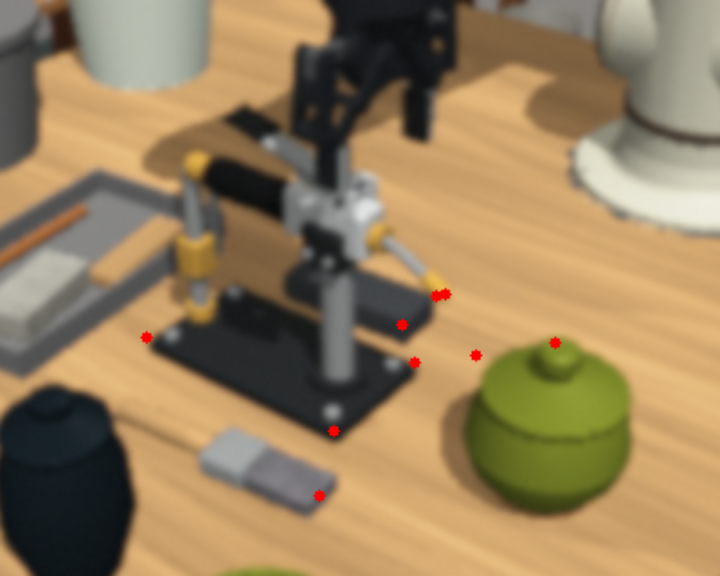

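View pics/side2.png

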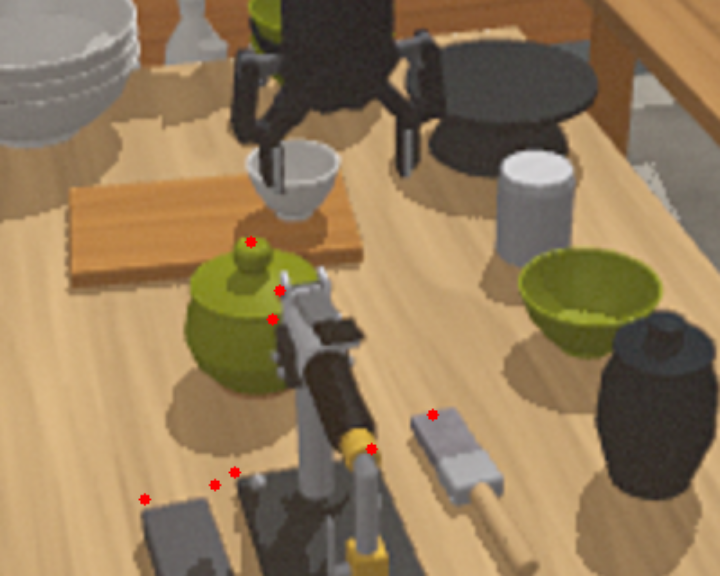

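>>> {"fn": "servo_tool", "kwargs": {
  "plan": [
    [1,[20,-7,0],0],
    [1,[50,-17,0],0],
    [1,[80,-27,0],0],
    [1,[105,-36,0],0],
    [1,[118,-40,0],0],
    [1,[122,-42,0],0],
    [1,[122,-42,0],0]
  ],
  "grip_force": 40
}}

```text
time_s: 2.53
eef_pos: [0.5077, 0.1227, 0.2314]
eef_rot: [2.219, 2.223, 0.0]
ft_force: [0.2, -0.1, 0.2]
width: 0.999
```

```bash
cat > look.py <<'E'
from h import *
import sys
Tt,s=Ttool(); p=eyes.read_camera('wrist'); T=Tt@np.array(p['T_tool_cam']); np.savez('last.npz',T=T,K=p['intrinsics'],Tt=Tt)
cv2.imwrite(f'pics/{sys.argv[1]}.png',p['color']); print(s['time_s'],np.round(s['eef_pos'],4),np.round(s['eef_rot'],4),s['width'],np.round(s['ft_force'],2))
for n in sys.argv[2:]:
    r=recognise(p,n); print(n,[(np.round(q['position'],3).tolist(),round(q['p'],2)) for q in r[:2]])
E
python3 look.py w1 lid_knob lid board
```

```text
2.5333 [0.5077 0.1227 0.2314] [2.2195e+00 2.2232e+00 2.0000e-04] 0.9988327603574506 [ 0.22 -0.11  0.21]
lid_knob [([0.504, 0.131, 0.094], 0.67)]
lid [([0.507, 0.132, 0.094], 0.58)]
board [([0.531, 0.293, 0.016], 0.82), ([0.618, -0.048, 0.016], 0.24)]
```

View pics/w1.png

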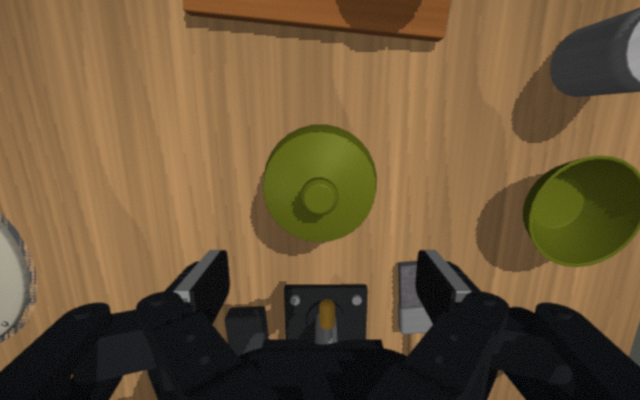

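```bash
python3 - <<'E'
from h import *
d=np.load('last.npz');T,K=d['T'],d['K']
for n,uv,z in [('knob',(319.5,195),.122),('rimL',(263,185),.088),('rimR',(377,182),.088),('b1',(184,10),.018),('b2',(446,36),.018),('b1low',(184,14),0),('plateL',(285,286),.014),('plateR',(367,286),.014),('noz',(326,302),.134)]:
    print(n,np.round(back(K,T,uv,z),4))
E
```

```text
knob [0.5053 0.1267 0.122 ]
rimL [0.4522 0.1278 0.088 ]
rimR [0.5586 0.1311 0.088 ]
b1 [0.3671 0.2933 0.018 ]
b2 [0.6346 0.2705 0.018 ]
b1low [0.3595 0.2948 0.    ]
plateL [ 0.4602 -0.0206  0.014 ]
plateR [ 0.5658 -0.0201  0.014 ]
noz [0.5112 0.0338 0.134 ]
```

>>> {"fn": "servo_tool", "kwargs": {
  "plan": [
    [1,[3,-2,25],0],
    [1,[4,-2,55],0],
    [1,[4,-2,85],0],
    [1,[4,-2,110],0],
    [1,[4,-2,126],0],
    [1,[4,-2,134],0],
    [1,[4,-2,136],0],
    [1,[4,-2,136],0]
  ]
}}

```text
time_s: 3.4
eef_pos: [0.5062, 0.1255, 0.0955]
eef_rot: [-2.222, -2.221, 0.0]
ft_force: [-0.1, -0.0, -0.4]
width: 0.999
```

>>> {"fn": "servo_tool", "kwargs": {
  "plan": [
    [0.2,[0,0,0],0],
    [-0.2,[0,0,0],0],
    [-0.5,[0,0,0],0],
    [-1,[0,0,0],0],
    [-1,[0,0,0],0],
    [-1,[0,0,0],0],
    [-1,[0,0,0],0]
  ]
}}

```text
time_s: 3.98
eef_pos: [0.5063, 0.1266, 0.0993]
eef_rot: [2.22, 2.221, 0.006]
ft_force: [-11.3, -0.2, 26.4]
width: 0.355
```

```bash
python3 look.py w2
```

```text
3.9833 [0.5063 0.1266 0.0993] [2.2203 2.221  0.0057] 0.35543040240978513 [-11.29  -0.19  26.38]
```

View pics/w2.png

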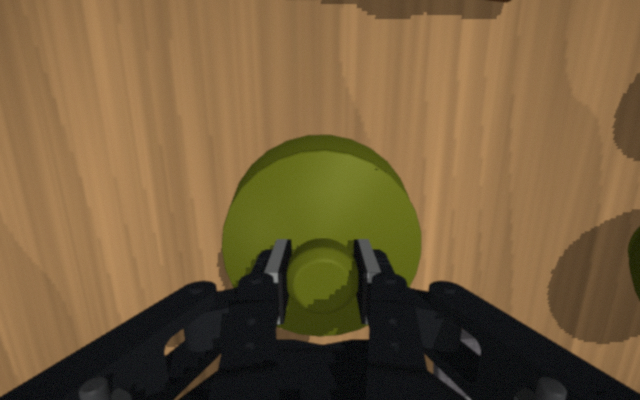

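>>> {"fn": "servo_tool", "kwargs": {
  "plan": [
    [0.2,[0,0,-2],0],
    [0.2,[0,0,-7],0],
    [0.2,[0,0,-7],0],
    [-1,[0,0,-7],0],
    [-1,[0,0,-7],0],
    [-1,[0,0,-7],0],
    [-1,[0,0,-7],0]
  ]
}}

```text
time_s: 4.62
eef_pos: [0.5059, 0.126, 0.1024]
eef_rot: [-2.221, -2.221, 0.0]
ft_force: [-1.6, 0.2, 4.5]
width: 0.352
```

>>> {"fn": "servo_tool", "kwargs": {
  "plan": [
    [-1,[0,0,-3],0],
    [-1,[0,0,-8],0],
    [-1,[0,0,-16],0],
    [-1,[0,0,-28],0],
    [-1,[0,0,-42],0],
    [-1,[0,0,-55],0],
    [-1,[0,0,-65],0],
    [-1,[0,0,-70],0],
    [-1,[0,0,-70],0]
  ]
}}

```text
time_s: 5.37
eef_pos: [0.5066, 0.1262, 0.1739]
eef_rot: [2.221, 2.221, 0.003]
ft_force: [-0.8, 0.5, -1.8]
width: 0.354
```

```bash
python3 look.py w3; python3 - <<'E'
from h import *
for c in ['side']:
    p=eyes.read_camera(c); cv2.imwrite(f'pics/{c}3.png',cv2.resize(p['color'][130:270,200:400],None,fx=3,fy=3))
E
```

```text
5.3667 [0.5066 0.1262 0.1739] [2.2206 2.2207 0.0029] 0.3537605083258425 [-0.77  0.48 -1.83]
```

View pics/w3.png

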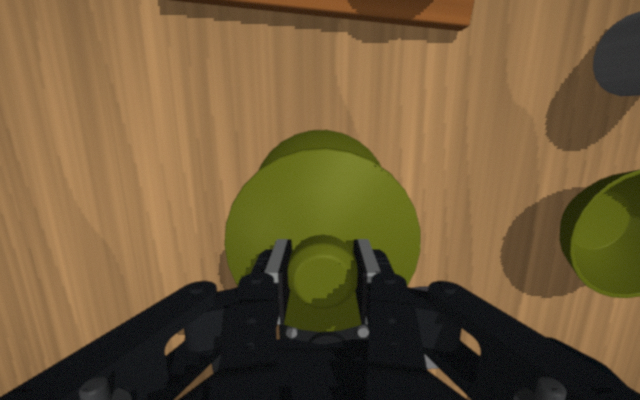

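View pics/side3.png

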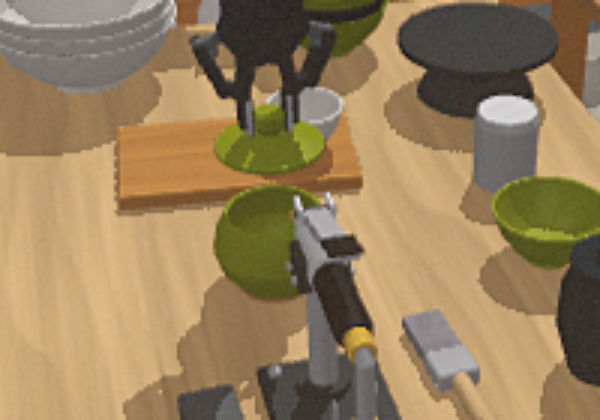

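>>> {"fn": "servo_tool", "kwargs": {
  "plan": [
    [-1,[10,-2,0],0],
    [-1,[35,-8,0],0],
    [-1,[65,-16,0],0],
    [-1,[95,-23,0],0],
    [-1,[125,-30,0],0],
    [-1,[155,-37,0],0],
    [-1,[185,-45,0],0],
    [-1,[212,-51,0],0],
    [-1,[230,-56,0],0],
    [-1,[238,-58,0],0]
  ]
}}

```text
time_s: 6.3
eef_pos: [0.4464, 0.3666, 0.1711]
eef_rot: [-2.218, -2.224, 0.002]
ft_force: [0.3, -0.8, -2.0]
width: 0.352
```

>>> {"fn": "servo_tool", "kwargs": {
  "plan": [
    [-1,[2,0,0],0],
    [-1,[2,0,0],0]
  ]
}}

```text
time_s: 6.47
eef_pos: [0.4476, 0.3662, 0.1717]
eef_rot: [2.22, 2.222, -0.002]
ft_force: [-0.3, -0.3, -2.3]
width: 0.351
```

```bash
python3 look.py w4 teabowl
```

```text
6.4667 [0.4476 0.3662 0.1717] [ 2.2204e+00  2.2224e+00 -1.7000e-03] 0.35108268906094614 [-0.29 -0.34 -2.3 ]
teabowl [([0.598, 0.34, 0.055], 0.64)]
```

View pics/w4.png

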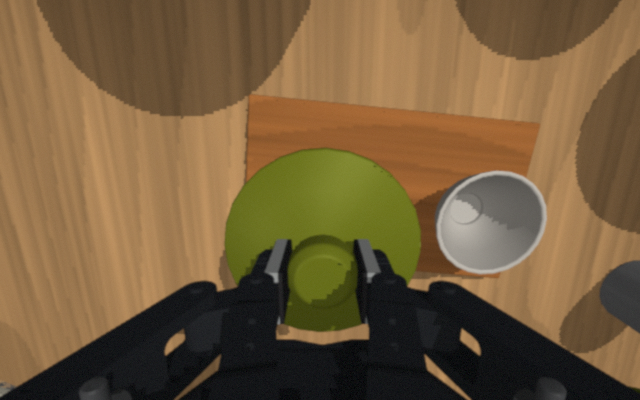

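```bash
python3 - <<'E'
from h import *
d=np.load('last.npz');T,K=d['T'],d['K']
for n,uv,z in [('c1',(249,95),.018),('c2',(539,122),.018),('bowlrim',(491,222),.073)]:
    print(n,np.round(back(K,T,uv,z),4))
E
```

```text
c1 [0.3813 0.4515 0.018 ]
c2 [0.6459 0.4288 0.018 ]
bowlrim [0.5847 0.3506 0.073 ]
```

>>> {"fn": "servo_tool", "kwargs": {
  "plan": [
    [-1,[0,0,10],0],
    [-1,[0,0,32],0],
    [-1,[0,0,58],0],
    [-1,[0,0,84],0],
    [-1,[0,0,103],0],
    [-1,[0,0,114],0],
    [-1,[0,0,119],0],
    [-1,[0,0,122],0],
    [-1,[0,0,123],0]
  ]
}}

```text
time_s: 7.32
eef_pos: [0.4484, 0.3659, 0.0498]
eef_rot: [2.222, 2.221, 0.001]
ft_force: [-0.1, -0.1, -1.2]
width: 0.353
```

>>> {"fn": "servo_tool", "kwargs": {
  "plan": [
    [-1,[0,0,1],0],
    [-1,[0,0,2],0],
    [-1,[0,0,3],0],
    [-1,[0,0,3],0]
  ]
}}

```text
time_s: 7.65
eef_pos: [0.4482, 0.3662, 0.0466]
eef_rot: [2.221, 2.221, 0.001]
ft_force: [-0.0, -0.4, -1.6]
width: 0.353
```

>>> {"fn": "servo_tool", "kwargs": {
  "plan": [
    [-1,[0,0,0.7],0],
    [-1,[0,0,1.4],0],
    [-1,[0,0,2],0],
    [-1,[0,0,2],0]
  ]
}}

```text
time_s: 7.98
eef_pos: [0.4479, 0.366, 0.0441]
eef_rot: [-2.221, -2.221, 0.0]
ft_force: [0.5, 0.5, -0.9]
width: 0.35
```

>>> {"fn": "servo_tool", "kwargs": {
  "plan": [
    [-1,[0,0,0.6],0],
    [-1,[0,0,1.2],0],
    [-1,[0,0,1.2],0]
  ]
}}

```text
time_s: 8.23
eef_pos: [0.4481, 0.366, 0.0435]
eef_rot: [2.221, 2.221, 0.001]
ft_force: [-1.7, -1.9, 2.2]
width: 0.352
```

>>> {"fn": "servo_tool", "kwargs": {
  "plan": [
    [-0.1,[0,0,0],0],
    [0.2,[0,0,0],0],
    [0.5,[0,0,0],0],
    [0.6,[0,0,0],0],
    [0.6,[0,0,-8],0],
    [0.6,[0,0,-25],0],
    [0.6,[0,0,-50],0],
    [0.6,[0,0,-80],0],
    [0.6,[0,0,-110],0],
    [0.6,[0,0,-140],0]
  ]
}}

```text
time_s: 9.07
eef_pos: [0.4478, 0.3658, 0.1851]
eef_rot: [2.221, 2.221, 0.0]
ft_force: [0.7, 0.7, 0.1]
width: 0.803
```

```bash
python3 look.py w5
```

```text
9.0667 [0.4478 0.3658 0.1851] [2.2214e+00 2.2214e+00 5.0000e-04] 0.8028085912511016 [0.69 0.67 0.09]
```

View pics/w5.png

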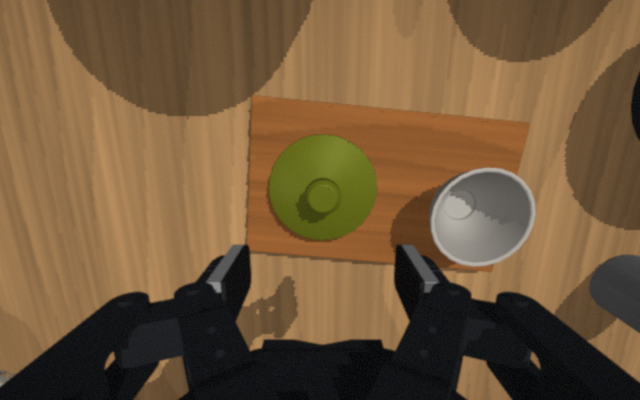

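>>> {"fn": "servo_tool", "kwargs": {
  "plan": [
    [-1,[0,0,-20],0],
    [-1,[-10,0,-50],0],
    [-1,[-30,3,-85],0],
    [-1,[-60,8,-115],0],
    [-1,[-95,12,-135],0],
    [-1,[-130,17,-145],0],
    [-1,[-165,21,-145],0],
    [-1,[-200,26,-145],0],
    [-1,[-235,30,-145],0],
    [-1,[-270,34,-145],0]
  ]
}}

```text
time_s: 9.95
eef_pos: [0.4818, 0.0944, 0.3287]
eef_rot: [2.221, 2.221, 0.001]
ft_force: [0.6, 0.8, 0.1]
width: 0.006
```

>>> {"fn": "servo_tool", "kwargs": {
  "plan": [
    [-1,[-35,4,0],0],
    [-1,[-70,8,0],0],
    [-1,[-105,13,0],0],
    [-1,[-140,18,0],0],
    [-1,[-175,23,0],0],
    [-1,[-205,27,0],0],
    [-1,[-225,30,0],0],
    [-1,[-236,31,0],0],
    [-1,[-240,31,0],0],
    [-1,[-240,31,0],0]
  ]
}}

```text
time_s: 10.78
eef_pos: [0.5129, -0.1442, 0.3282]
eef_rot: [-2.222, -2.22, -0.0]
ft_force: [0.3, 0.7, 0.2]
width: 0.001
```

```bash
python3 look.py w6 lever_pad
```

```text
10.7833 [ 0.5129 -0.1442  0.3282] [-2.2224e+00 -2.2203e+00 -1.0000e-04] 0.0006060079113553117 [0.25 0.74 0.24]
lever_pad [([0.511, -0.111, 0.208], 0.67)]
```

View pics/w6.png

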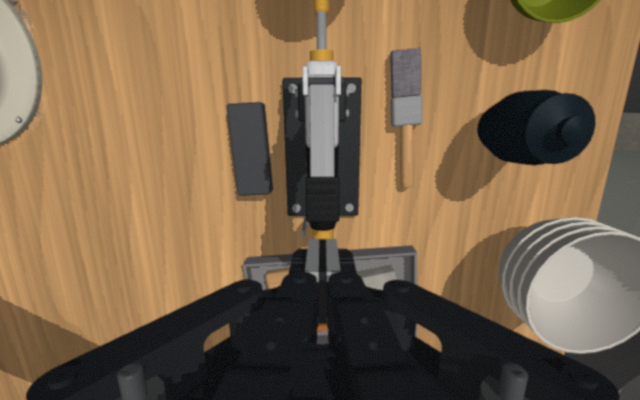

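```bash
python3 - <<'E'
from h import *
d=np.load('last.npz');T,K=d['T'],d['K']
for n,uv,z in [('padfront',(322,177),.214),('padmid?',(322,200),.219),('205',(322,205),.222),('gripend',(322,228),.224),('plFL',(283,78),.014),('plFR',(361,79),.014),('plBL',(288,214),.014),('plBR',(358,214),.014)]:
    print(n,np.round(back(K,T,uv,z),4))
p={'intrinsics':K}
for X in [(.513,-.144,.219),(.513,-.163,.2225),(.513,-.125,.2145)]: print(proj(p,X,T))
E
python3 -c "
import cv2
a=cv2.imread('pics/w6.png');cv2.imwrite('pics/w6c.png',cv2.resize(a[140:290,240:400],None,fx=4,fy=4,interpolation=2))"
```

```text
padfront [ 0.5126 -0.1259  0.214 ]
padmid? [ 0.5126 -0.1444  0.219 ]
205 [ 0.5126 -0.1479  0.222 ]
gripend [ 0.5126 -0.1673  0.224 ]
plFL [ 0.4589 -0.0257  0.014 ]
plFR [ 0.5656 -0.0269  0.014 ]
plBL [ 0.4604 -0.2204  0.014 ]
plBR [ 0.5675 -0.2202  0.014 ]
[322.49690958 199.51134479]
[322.46394836 222.51737585]
[322.52978646 176.00333325]
```

View pics/w6c.png

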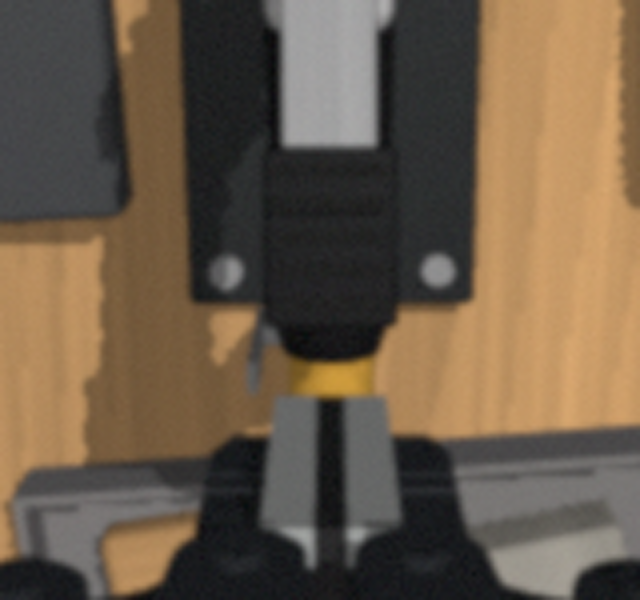

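>>> {"fn": "servo_tool", "kwargs": {
  "plan": [
    [-1,[-2,0,25],0],
    [-1,[-2,0,55],0],
    [-1,[-2,0,80],0],
    [-1,[-2,0,95],0],
    [-1,[-2,0,102],0],
    [-1,[-2,0,104],0],
    [-1,[-2,0,104],0]
  ]
}}

```text
time_s: 11.47
eef_pos: [0.5131, -0.1452, 0.2247]
eef_rot: [2.22, 2.222, 0.001]
ft_force: [-1.4, -0.6, 0.7]
width: -0.002
```

```bash
python3 - <<'E'
from h import *
print(ctrl.state()['eef_pos'])
p=eyes.read_camera('scene'); cv2.imwrite('pics/s7.png',cv2.resize(p['color'][110:260,220:420],None,fx=3.5,fy=3.5))
E
```

```text
[ 0.51306865 -0.14524162  0.22469313]
```

View pics/s7.png

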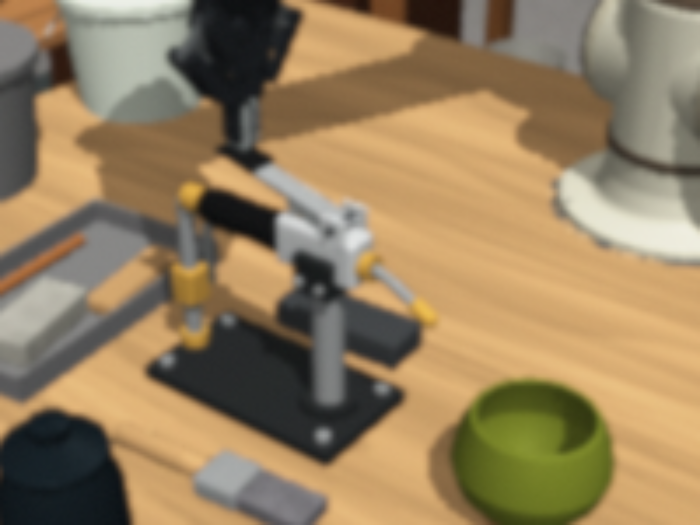

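>>> {"fn": "servo_tool", "kwargs": {
  "plan": [
    [-1,[0,0,5],0],
    [-1,[-1,0,10],0],
    [-1,[-2,0,15],0],
    [-1,[-3,0,20],0],
    [-1,[-3,0,27],0],
    [-1,[-3,0,30],0],
    [-1,[-3,0,30],0],
    [-1,[-3,0,30],0]
  ]
}}

```text
time_s: 12.18
eef_pos: [0.5139, -0.15, 0.1974]
eef_rot: [2.218, 2.217, 0.003]
ft_force: [-2.0, -2.1, 20.4]
width: -0.002
```

>>> {"fn": "servo_tool", "kwargs": {
  "plan": [
    [-1,[0,0,0],0],
    [-1,[0,0,0],0],
    [-1,[0,0,0],0],
    [-1,[0,0,0],0],
    [-1,[0,0,0],0],
    [-1,[0,0,0],0],
    [-1,[0,0,0],0],
    [-1,[0,0,0],0],
    [-1,[1,0,-10],0],
    [-1,[2,0,-25],0]
  ]
}}

```text
time_s: 13.02
eef_pos: [0.5132, -0.1472, 0.2194]
eef_rot: [2.221, 2.22, 0.001]
ft_force: [0.7, 1.5, 1.9]
width: 0.003
```

>>> {"fn": "servo_tool", "kwargs": {
  "plan": [
    [-1,[0,0,-15],0],
    [-1,[0,0,-40],0],
    [-1,[0,0,-75],0],
    [-1,[0,0,-105],0],
    [-1,[0,0,-120],0],
    [-1,[0,0,-120],0]
  ]
}}

```text
time_s: 13.52
eef_pos: [0.5136, -0.1473, 0.3424]
eef_rot: [2.219, 2.218, 0.004]
ft_force: [-0.4, -0.0, 0.6]
width: -0.001
```

```bash
python3 look.py w8; python3 - <<'E'
from h import *
a=eyes.read_camera('scene')['color'];b=eyes.read_camera('side')['color']
cv2.imwrite('pics/f8.png',np.vstack([cv2.resize(a[100:360,180:540],None,fx=1.5,fy=1.15),cv2.resize(b[140:400,180:540],None,fx=1.5,fy=1.15)]))
E
```

```text
13.5167 [ 0.5136 -0.1473  0.3424] [2.2188 2.2184 0.0039] -0.0011699071032569128 [-0.43 -0.02  0.63]
```

View pics/w8.png

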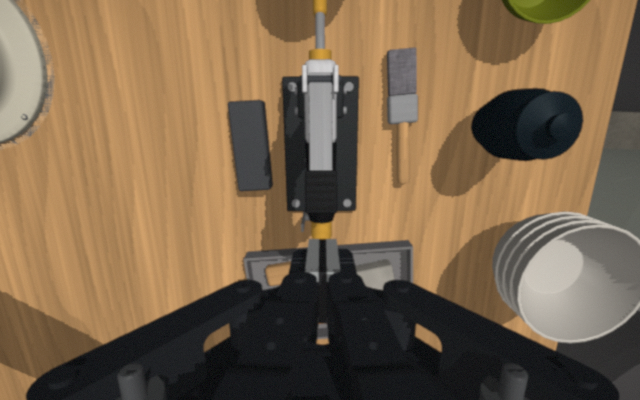

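View pics/f8.png

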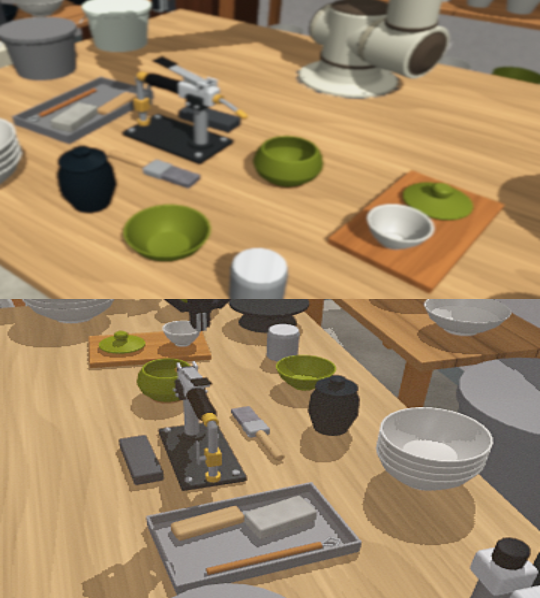

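```bash
python3 -c "
from plant import order
print(order.sign_off())"
```

```text
the job is handed in; nothing more can be done
None
```

The job is done and handed in at about 13.7 s. No verdict was reported.

- **Lid:** I lifted it off by the knob and set it down gently, right way up, at the suggested spot on the ware board. Contact force was only a few newtons, and it sits clear of the tea bowl.
- **Lever:** I pressed it down to its stop (TCP at z = 0.197 m, about 20 N). I held the second stage for about 1.0 s by my timing of the moves, since the interface gives no lever reading. Then I let it spring back.
- **Final pictures (wrist, scene and side):** The lever is up, and the lid lies flat on the board. The jar is open and appears to be where it stood. The bowl, stone, brush and tall jar look undisturbed, and the arm is clear of everything.

**What went wrong or disagreed:**
- **First grip:** It was a few millimetres low, and the fingertips pressed on the lid's dome with about 26 N. That is below the 40 N limit. I opened, rose 7 mm and gripped again before lifting.
- **Network positions:** They differed by up to about 6 cm between cameras, so I used my own back-projection from the wrist camera. It agreed between views to about 5 mm.

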